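# Check a mounting pin in the snap gauge: go passes, no-go stops

## Task

Check the waiting mounting pin in the snap gauge: holding it upright, push its shank through the go gap from the open mouth, then on until the no-go gap stops it, and lean it there with a light steady 5 to 10 newtons for a second, never loading the gauge with more than 15. Then draw it out and put it, fully home and upright, in the empty hole of the long block beside the two checked pins, lowering it in gently and leaving everything else where it stands.

Things in the scene. Friction and masses are not known exactly. Their poses are not given: they have to be found in the camera images.
- pin: the pin to check, standing in the small one-hole block: plain turned aluminium, about 150 g, 78 mm long overall; a round shank of 26 mm diameter and 48 mm length (small chamfer at the foot) below a round knurled head of 36 mm diameter and 30 mm height. Origin: centre of the foot's underside; z runs up the pin's axis, so the shoulder under the head is at z = 48 mm and the head's top at 78 mm
- gauge: the snap gauge, bolted to the table: grey C-shaped steel frame lying flat, rigid, 106 mm long, 120 mm wide over its lugs, arms 40 mm high, clamp screws on them to 52 mm. Origin: on the table under the middle of the mouth; x points into the throat, y left across it (y = 0 is its middle), z up. Bright steel jaws stand from z = 10 to 40 mm; below the throat is only the table
- go_gap (a point): middle of the go gap: gauge x = 15.5, y = 0, z = 25 mm, gauge axes. The go jaws have a 45-degree lead-in from gauge x = 0 to 5 mm (mouth 37 mm wide), then parallel lands 27.5 mm apart to x = 26 mm. To clear ears and screws with the pin's head, carry the pin with its foot 6 to 9 mm above the table
- behind_go (a point): in the wide pocket behind the go jaws (44 mm wide): gauge x = 39, y = 0, z = 25 mm. Ahead of it stands the rigid no-go fork, two square-edged jaws 23 mm apart; its front edges lie at gauge x = 50 to 66 mm, wherever it was last clamped, and are not reported: creep up and stop on force. A 26 mm shank stops with its axis 6 mm before them
- waiting_block: small beech block, 74 x 74 x 60 mm, fixed, with one through hole of 30 mm in the middle of its top, where the pin to check stands. Origin: centre of its underside, z up
- checked_block: long beech block, 184 x 74 x 60 mm, fixed, with three through holes of 29 mm in a row along its x axis at x = -58, 0 and +58 mm; the hole at x = +58 mm is empty. Origin: centre of its underside, z up
- checked_block_hole2 (a point): centre of the mouth of the empty hole, level with the block's top (60 mm above the table), small chamfer. A pin fully home rests with its shoulder on the top, its foot 12 mm above the table
- checked_pin_a: a pin already checked, same make as the pin, in the hole at x = -58 mm of the long block; leave alone. Origin: centre of its foot
- checked_pin_b: a pin already checked, same make, in the middle hole of the long block, 58 mm from the empty one; leave alone. Origin: centre of its foot
- dish_red: shallow paint dish, 69 mm wide, 25 mm high; leave alone. Origin: centre of its underside
- brush_3: paint brush lying on the table near the front edge, 220 x 20 x 12 mm; leave alone. Origin: centre of its underside
- pot_brown: small blue paint pot, 57 mm wide, 55 mm high, near the back; leave alone. Origin: centre of its underside
- lid_green: shallow lid with paint, 49 mm wide, 13 mm high, near the back; leave alone. Origin: centre of its underside
Mind the look-alikes: they are no part of the job. Leave any green look-alike of the pin alone.

How it is judged:
By the outcome, as a careful person would: the job done as asked, in the order asked, and still so for the second after the job is handed in, with the robot touching nothing.
It also fails if it takes over 72 s, if anything falls off the work surface, if the arm or the gripper's body presses on something with over 40 N, if the wrist force passes 120 N, or if a joint passes its speed limit or range.

## Robot

A 6-joint arm with a two-finger parallel gripper is mounted at the origin on a cart in front of the work surface, level with it; the furniture and walls round the work are solid. World frame = base frame: x ahead of the robot, y to its left, z up, the work surface at z = 0. Lengths are in m, angles in degrees, forces in N, time in s.
With the tool pointing down it reaches from about 0.375 to 0.9 m from the base axis. Payload 3.1 kg.
Tool frame: the origin (TCP) lies on the centre line of the jaws, within the pads' length; the fingertips stand 25 mm ahead of it and the grasp point (between the pads) lies 6 mm ahead of it; z points along the fingers, y is the line along which they close (so a half turn about z gives the same grasp; the last joint's range is limited). The gripper opens to 87 mm and grips with 3 to 60 N. Pads are 19 mm wide; open, the fingers measure 117 mm over their backs; the gripper's body (75 mm by 190 mm) begins 51 mm behind the grasp point.
Start: joints at [61.392, 30.224, 82.088, -0, 67.689, -10.227], TCP at [0.197, 0.593, 0.226] pointing down, gripper open.
Joint ranges: [-176.69, 176.69], [-43.24, 126.21], [12.49, 139.97], [-82, 262], [0, 151.66], [-163.58, 163.58]. Speed limits (degrees/s): [159.86, 159.86, 180, 180, 180, 180].

## Interface

Orientations are given as a 3x3 rotation matrix whose columns are the frame's x, y, z axes.
In Python, from rig import * gives the robot as it stands.
- The arm moves only by the tool step_arm, never from a script. Its argument "steps" is a list of rows, each a list of 7 numbers: the shift along the tool's x, y, z normalised to -1 to 1, where 1 is 0.3 m, then the turn, a rotation vector about the tool's x, y, z normalised to -1 to 1, where 1 is 45 degrees, then the gripper's target within -1 to 1 (shut at 1, half-way at 0, fully open at -1). A call has 1 to 8 rows; each row is the pose to reach, as a shift and turn from the pose commanded when the call began, along the tool's axes at that moment; what a row does not reach only later rows make up. A row lasts 1/12 s, in which the tool goes at most 41.7 mm and 7.16 degrees, less where a joint would pass 70% of its speed; a pose out of reach is approached as far as the arm can. A call with a number of a shift or a turn outside -1 to 1 is refused whole. A call with a gripper value outside its range is refused whole. The fingers move at their own pace and stop on an object; the grip force is fixed at half the most. Time passes only in rows, so rows that repeat a pose let the fingers close. It gives the time, the measured TCP pose, the force, the opening and the grip force at its end, in the units of the state.
- read_state(): the state, without advancing time (a new reading comes with each control period).
- capture(name): name is "scene" or "top"; returns a dict with "image" (420x560x3 uint8, red, green, blue), "vertical_fov" (degrees; the focal length in pixels is half the picture's height over the tangent of half this angle, whatever the lens; pixels are square), "cx", "cy" (the principal point, pixels), "world_from_camera" (4x4, takes a point from camera to world coordinates). Camera axes: x right, y down, z forward; pixel columns grow to the right and rows downward; lengths in m; the calibration is good to about 2 mm. A picture is of the moment at which its call begins. There is no depth.
- hand_in(): hands the job in; it is judged then, once.
The state is a dict: "time_s": time; "joint_positions": joint angles; "qvel": joint speeds; "tau": joint torques, N m; "position": TCP position; "tcp_rot": TCP orientation; "force": force on the tool from outside, world axes, zero at the start; "moment": the same for the moment, N m; "opening": opening from 0.0 (shut) to 1.0 (fully open); "grasp_force": force on a finger pad.
Only numpy, scipy, OpenCV 4.12 (cv2) and the standard library are available. Lean on these libraries where they do the work, as an engineer would, in place of code of your own. Each camera call takes 0.05 s, during which the arm holds its last target. There are 200 camera calls.

## Working session

There is one attempt and no reset: what is moved stays moved. The work goes in short steps, Python scripts to look and compute and a tool call to move; the robot and the scene stay as the last step left them, time stands still between calls to the robot, and variables do not carry over. Pictures are saved under pics/ and viewed, at most 10 in all, crops included, and the job is handed in when it is done.

Besides the shell and the picture viewer there is one more tool, called after "Emit:" as name(argument=value, ...), one argument or row to a line, values as JSON. step_arm: Moves the arm, as the interface text tells. Scaled input: -1 to 1 covers 0.3 m each way for a shift and 45 degrees each way for a turn. Its arguments: {"type":"object","properties":{"steps":{"type":"array"}},"required":["steps"]}

```bash
mkdir -p pics; ls
cat > h.py <<'E'
from rig import *
import numpy as np, cv2
def shot(n,f):
    c=capture(n); cv2.imwrite('pics/'+f+'.png',c['image'][:,:,::-1]); np.savez('pics/'+f+'.npz',**c); return c
def ray(c,u,v,z):
    f=210/np.tan(np.radians(float(c['vertical_fov']))/2); T=np.array(c['world_from_camera'])
    d=T[:3,:3]@np.array([(u-c['cx'])/f,(v-c['cy'])/f,1]); o=T[:3,3]
    return o+d*(z-o[2])/d[2]
def proj(c,p):
    f=210/np.tan(np.radians(float(c['vertical_fov']))/2); T=np.array(c['world_from_camera'])
    q=T[:3,:3].T@(np.array(p)-T[:3,3]); return q[:2]/q[2]*f+[c['cx'],c['cy']]
E
python3 - <<'E'
from h import *
s=read_state();print(s)
for n in('scene','top'):
    c=shot(n,n+'0');print(n,c['vertical_fov'],c['cx'],c['cy'],np.round(c['world_from_camera'],3).tolist())
E
```

```text
pics
{'time_s': 0.0, 'joint_positions': array([ 6.13905819e+01,  3.02798392e+01,  8.21573985e+01, -5.36095524e-05,
        6.76897869e+01, -1.02272327e+01]), 'qvel': array([-0.05337945,  0.00437991,  0.08055976,  0.00568158,  0.07631237,
       -0.00445137]), 'tau': array([-2.14448919e-03, -4.40050507e+01, -1.76587039e+01,  6.31278008e-02,
        5.84459945e-02, -1.73718490e-04]), 'position': array([0.19670838, 0.59245913, 0.22525666]), 'tcp_rot': array([[-9.48974012e-01,  3.15352499e-01, -1.06081793e-03],
       [ 3.15354039e-01,  9.48972097e-01, -1.94672474e-03],
       [ 3.92782106e-04, -2.18192440e-03, -9.99997542e-01]]), 'force': array([ 1.09184038, -0.45004494, -1.05329116]), 'moment': array([ 0.04802318, -0.00108954,  0.00158364]), 'grasp_force': 0.0, 'opening': 0.9967391229964108}
scene 50.55589480685588 278.9966101811368 204.5197461146224 [[-0.881, -0.288, 0.376, 0.022], [-0.473, 0.493, -0.731, 0.869], [0.025, -0.821, -0.57, 0.743], [0.0, 0.0, 0.0, 1.0]]
top 52.70004115724964 279.3941945196933 212.20525231624714 [[0.062, -0.97, 0.236, 0.279], [-0.998, -0.06, 0.017, -0.01], [-0.003, -0.236, -0.972, 0.968], [0.0, 0.0, 0.0, 1.0]]
```

View pics/scene0.png

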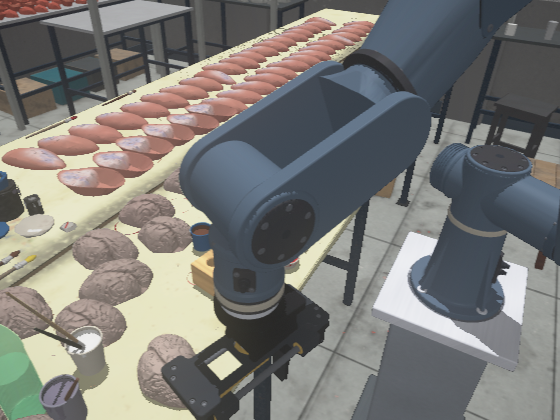

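View pics/top0.png

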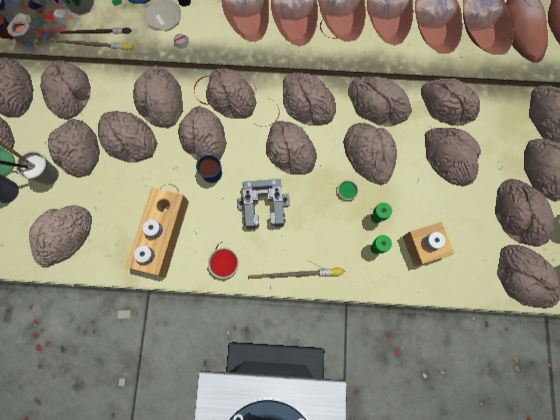

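The scene view is mostly blocked by the arm, but the top view is clear. It shows:
- Silver pin in the small block at (436,240).
- Checked pins at (151,228) and (143,254), in the long block. Its empty hole is at (163,205).
- Gauge at about (264,203), with its mouth facing the robot.
- Green look-alikes at (382,212) and (382,244).

The pin to check is the plain aluminium one at (436,240), because it stands in the one-hole block. I'll confirm that in an enlarged crop.

Run:
```python
from h import *
im=cv2.imread('pics/top0.png')
def cr(u,v,w,h,s): return cv2.resize(im[v:v+h,u:u+w],None,fx=s,fy=s,interpolation=cv2.INTER_CUBIC)
a=cr(230,172,66,60,6)      #396x360
b=cr(365,195,100,75,4)     #400x300
c=cr(120,180,75,100,4)
C=np.zeros((600,800,3),np.uint8)
C[:360,:396]=a; C[:300,400:800]=b; C[300:600,400:700]=c[:300]
C[360:600,:396]=0
cv2.imwrite('pics/crop1.png',C)
c=dict(np.load('pics/top0.npz'))
g=cv2.cvtColor(im,cv2.COLOR_BGR2HSV)
m=((g[:,:,1]<45)&(g[:,:,2]>120)).astype(np.uint8)
for (u,v,r) in((436,240,13),(151,228,13),(143,254,13)):
    w=np.zeros_like(m);cv2.circle(w,(u,v),r,1,-1)
    k,_=cv2.findContours(m*w,cv2.RETR_EXTERNAL,cv2.CHAIN_APPROX_NONE);k=max(k,key=cv2.contourArea)
    e=cv2.minEnclosingCircle(k);print(e,ray(c,*e[0],.09).round(4), cv2.boundingRect(k))
print(ray(c,163,205,.06),ray(c,264,203,.04))
```

```text
((436.0, 239.5), 9.178879737854004) [ 0.4528 -0.3259  0.09  ] (428, 232, 17, 17)
((151.0, 227.5), 8.500100135803223) [0.4416 0.2746 0.09  ] (143, 220, 17, 16)
((142.25999450683594, 253.74000549316406), 8.853084564208984) [0.385  0.2854 0.09  ] (134, 246, 17, 17)
[0.49929893 0.26454754 0.06      ] [0.52284659 0.04259575 0.04      ]
```

View pics/crop1.png

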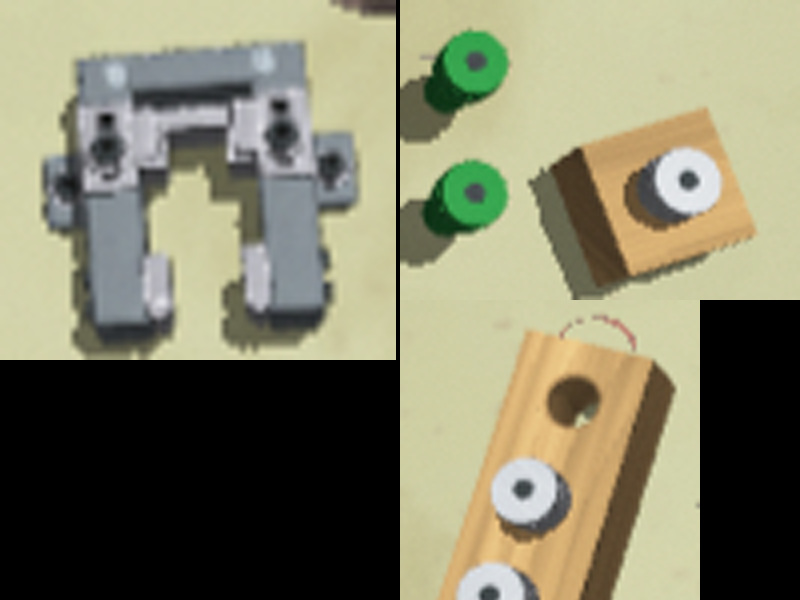

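The crop confirms it: the silver pin with the dark centre stands in the one-hole block, and the two green ones stand free. The gauge lands are at crop x≈170 and 247, so the axis is tilted about 5°. Next I'll work out the gauge axis and the first moves.

```bash
cat >> h.py <<'E'
def plan(p,yaw=None):
    "scaled tool-axis shift (and z turn) from the present pose to world p, tool-y heading yaw (deg)"
    s=read_state();R=np.array(s['tcp_rot']);d=R.T@(np.array(p)-s['position'])/.3
    cur=np.degrees(np.arctan2(R[1,1],R[0,1]))
    print('shift',d.round(3),'yaw',cur.round(2),'turn z', None if yaw is None else round((cur-yaw)/45,3), 'tilt',R[2,:2].round(4),'F',np.round(s['force'],1),'t',s['time_s'])
E
python3 - <<'E'
from h import *
c=dict(np.load('pics/top0.npz'))
P=lambda x,y,z=.04: ray(c,230+(x+.5)/6-.5,172+(y+.5)/6-.5,z)
for n,a,b in(('front',(97,325),(325,305)),('jaw',(171,285),(246.5,278)),('plates',(82,190),(313,175)),('rear',(80,60),(304,42))):
    A,B=P(*a),P(*b);d=A-B;print(n,((A+B)/2).round(4),np.linalg.norm(d).round(4),np.degrees(np.arctan2(-d[0],d[1])).round(2))
plan((.42,.2,.22),4)
E
```

```text
front [0.4742 0.0374 0.04  ] 0.0853 8.65
jaw [0.487  0.0392 0.04  ] 0.0284 8.95
plates [0.525  0.0461 0.04  ] 0.0874 7.36
rear [0.5768 0.0519 0.04  ] 0.086 8.32
shift [-1.119 -1.007  0.019] yaw 71.62 turn z 1.503 tilt [ 0.0003 -0.0019] F [0.1 0.5 0.2] t 0.1
```

Emit:
step_arm(
  steps=[
    [-0.1, -0.09, 0, 0, 0, 0.14, -1],
    [-0.2, -0.18, 0, 0, 0, 0.28, -1],
    [-0.3, -0.27, 0, 0, 0, 0.42, -1],
    [-0.4, -0.36, 0, 0, 0, 0.56, -1],
    [-0.5, -0.45, 0, 0, 0, 0.7, -1],
    [-0.6, -0.54, 0, 0, 0, 0.84, -1],
    [-0.7, -0.63, 0, 0, 0, 0.98, -1],
    [-0.7, -0.63, 0, 0, 0, 1, -1],
  ],
)

```text
time_s: 0.77
position: [0.3395, 0.3422, 0.226]
tcp_rot: [[-0.439, 0.898, 0.0], [0.898, 0.439, -0.003], [-0.003, -0.001, -1.0]]
force: [-0.7, 1.4, -0.2]
opening: 0.996
grasp_force: 0.0
```

```bash
python3 -c "
from h import *
plan((.453,-.03,.2),8.2)"
```

```text
shift [-1.281 -0.205  0.091] yaw 26.04 turn z 0.396 tilt [-0.0032 -0.0012] F [-0.7  1.4 -0.2] t 0.7667
```

Emit:
step_arm(
  steps=[
    [-0.12, -0.02, 0, 0, 0, 0.08, -1],
    [-0.24, -0.04, 0, 0, 0, 0.16, -1],
    [-0.36, -0.06, 0, 0, 0, 0.24, -1],
    [-0.48, -0.08, 0, 0, 0, 0.32, -1],
    [-0.6, -0.1, 0, 0, 0, 0.396, -1],
    [-0.72, -0.12, 0, 0, 0, 0.396, -1],
    [-0.84, -0.14, 0, 0, 0, 0.396, -1],
    [-0.96, -0.15, 0, 0, 0, 0.396, -1],
  ],
)

```text
time_s: 1.43
position: [0.425, 0.0686, 0.2261]
tcp_rot: [[-0.154, 0.988, -0.001], [0.988, 0.154, 0.0], [0.0, -0.001, -1.0]]
force: [0.9, 0.8, 0.3]
opening: 0.999
grasp_force: 0.0
```

```bash
python3 -c "
from h import *
plan((.453,-.326,.15),8.2)"
```

```text
shift [-1.314 -0.11   0.253] yaw 8.83 turn z 0.014 tilt [ 0.0005 -0.001 ] F [0.9 0.8 0.3] t 1.4333
```

Emit:
step_arm(
  steps=[
    [-0.12, -0.01, 0, 0, 0, 0.01, -1],
    [-0.24, -0.02, 0, 0, 0, 0.01, -1],
    [-0.36, -0.03, 0, 0, 0, 0.01, -1],
    [-0.48, -0.04, 0, 0, 0, 0.01, -1],
    [-0.6, -0.05, 0, 0, 0, 0.01, -1],
    [-0.72, -0.06, 0, 0, 0, 0.01, -1],
    [-0.84, -0.07, 0, 0, 0, 0.01, -1],
    [-0.96, -0.08, 0, 0, 0, 0.01, -1],
  ],
)

```text
time_s: 2.1
position: [0.4457, -0.2198, 0.226]
tcp_rot: [[-0.146, 0.989, -0.0], [0.989, 0.146, 0.001], [0.001, -0.0, -1.0]]
force: [0.7, 0.2, 1.1]
opening: 1.001
grasp_force: 0.0
```

```bash
python3 -c "
from h import *
plan((.453,-.326,.15),8.2)"
```

```text
shift [-0.354 -0.028  0.253] yaw 8.37 turn z 0.004 tilt [ 0.0007 -0.0002] F [0.7 0.2 1.1] t 2.1
```

Emit:
step_arm(
  steps=[
    [-0.1, -0.01, 0.05, 0, 0, 0, -1],
    [-0.2, -0.02, 0.12, 0, 0, 0, -1],
    [-0.29, -0.025, 0.2, 0, 0, 0, -1],
    [-0.354, -0.028, 0.253, 0, 0, 0, -1],
    [-0.354, -0.028, 0.253, 0, 0, 0, -1],
    [-0.354, -0.028, 0.253, 0, 0, 0, -1],
  ],
)

```text
time_s: 2.6
position: [0.4525, -0.3245, 0.1489]
tcp_rot: [[-0.144, 0.99, -0.002], [0.99, 0.144, 0.003], [0.003, -0.002, -1.0]]
force: [-0.9, 1.1, 0.8]
opening: 0.999
grasp_force: 0.0
```

```bash
python3 -c "
from h import *
plan((.453,-.326,.088),8.2)
a=shot('top','t1')['image'];b=shot('scene','s1')['image']
A=cv2.resize(a[190:290,360:500],None,fx=4,fy=4)
cv2.imwrite('pics/c2.png',np.vstack([A,cv2.resize(b,(560,420))])[:820,:,::-1][:600])
cv2.imwrite('pics/c2.png',np.hstack([cv2.resize(A,(400,300)),cv2.resize(b,(400,300))])[:,:,::-1])"
```

```text
shift [-0.006  0.001  0.203] yaw 8.27 turn z 0.002 tilt [ 0.0031 -0.0017] F [-0.9  1.1  0.8] t 2.6
```

View pics/c2.png

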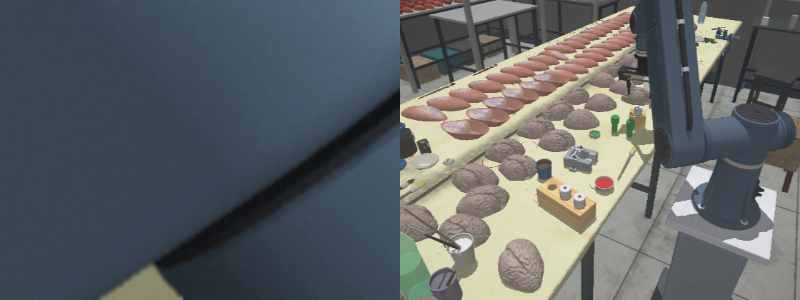

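The top view is blocked by the arm. The scene view still shows the pin block at the right (636,115), with the gripper over it. I'll descend on the measured position.

Emit:
step_arm(
  steps=[
    [-0.006, 0, 0.06, 0, 0, 0, -1],
    [-0.006, 0, 0.12, 0, 0, 0, -1],
    [-0.006, 0, 0.17, 0, 0, 0, -1],
    [-0.006, 0, 0.203, 0, 0, 0, -1],
    [-0.006, 0, 0.203, 0, 0, 0, -1],
    [-0.006, 0, 0.203, 0, 0, 0, -1],
    [-0.006, 0, 0.203, 0, 0, 0, -1],
  ],
)

```text
time_s: 3.28
position: [0.454, -0.3265, 0.0906]
tcp_rot: [[-0.146, 0.989, 0.001], [0.989, 0.146, -0.001], [-0.002, 0.001, -1.0]]
force: [0.2, 0.0, -0.2]
opening: 0.998
grasp_force: 0.0
```

```bash
python3 -c "
from h import *
plan((.453,-.326,.088),8.2)"
```

```text
shift [ 0.002 -0.003  0.009] yaw 8.39 turn z 0.004 tilt [-0.0016  0.0011] F [ 0.2  0.  -0.2] t 3.2833
```

Emit:
step_arm(
  steps=[
    [0, 0, 0.005, 0, 0, 0, -1],
    [0, 0, 0.005, 0, 0, 0, 0.4],
    [0, 0, 0.005, 0, 0, 0, 1],
    [0, 0, 0.005, 0, 0, 0, 1],
    [0, 0, 0.005, 0, 0, 0, 1],
    [0, 0, 0.005, 0, 0, 0, 1],
    [0, 0, 0.005, 0, 0, 0, 1],
    [0, 0, 0.005, 0, 0, 0, 1],
  ],
)

```text
time_s: 3.95
position: [0.4532, -0.3265, 0.0879]
tcp_rot: [[-0.145, 0.989, -0.0], [0.989, 0.145, 0.0], [0.0, -0.0, -1.0]]
force: [-0.7, 0.1, -0.5]
opening: 0.555
grasp_force: 0.0
```

Emit:
step_arm(
  steps=[
    [0, 0, 0, 0, 0, 0, 1],
    [0, 0, 0, 0, 0, 0, 1],
    [0, 0, 0, 0, 0, 0, 1],
  ],
)

```text
time_s: 4.2
position: [0.4532, -0.3265, 0.0879]
tcp_rot: [[-0.145, 0.989, -0.0], [0.989, 0.145, 0.0], [0.0, -0.0, -1.0]]
force: [0.0, 0.1, -0.9]
opening: 0.399
grasp_force: 30.0
```

```bash
python3 -c "
from h import *
plan((.453,-.326,.2),8.2)
for i in range(3):
  s=read_state();print(s['position'],s['force'],s['moment'],s['grasp_force'])"
```

```text
shift [ 0.002 -0.    -0.374] yaw 8.35 turn z 0.003 tilt [ 0.0001 -0.0002] F [ 0.   0.1 -0.9] t 4.2
[ 0.45316158 -0.3264653   0.08793917] [ 0.04660443  0.09689915 -0.9185116 ] [-0.12193598  0.13253341  0.01449841] 30.0001323223114
[ 0.45316158 -0.3264653   0.08793917] [ 0.04660443  0.09689915 -0.9185116 ] [-0.12193598  0.13253341  0.01449841] 30.0001323223114
[ 0.45316158 -0.3264653   0.08793917] [ 0.04660443  0.09689915 -0.9185116 ] [-0.12193598  0.13253341  0.01449841] 30.0001323223114
```

Emit:
step_arm(
  steps=[
    [0, 0, -0.03, 0, 0, 0, 1],
    [0, 0, -0.08, 0, 0, 0, 1],
    [0, 0, -0.16, 0, 0, 0, 1],
    [0, 0, -0.26, 0, 0, 0, 1],
    [0, 0, -0.33, 0, 0, 0, 1],
    [0.04, 0, -0.37, 0, 0, 0, 1],
    [0.12, 0.01, -0.37, 0, 0, 0, 1],
    [0.22, 0.02, -0.37, 0, 0, 0, 1],
  ],
)

```text
time_s: 4.87
position: [0.4505, -0.2618, 0.2007]
tcp_rot: [[-0.143, 0.99, 0.004], [0.99, 0.143, -0.004], [-0.004, 0.003, -1.0]]
force: [0.5, 1.1, -2.3]
opening: 0.396
grasp_force: 30.0
```

Emit:
step_arm(
  steps=[
    [0.1, 0.01, 0, 0, 0, 0, 1],
    [0.22, 0.02, 0, 0, 0, 0, 1],
    [0.34, 0.03, 0, 0, 0, 0, 1],
    [0.46, 0.04, 0, 0, 0, 0, 1],
    [0.58, 0.05, 0, 0, 0, 0, 1],
    [0.7, 0.06, 0, 0, 0, 0, 1],
    [0.8, 0.06, 0, 0, 0, 0, 1],
    [0.86, 0.06, 0, 0, 0, 0, 1],
  ],
)

```text
time_s: 5.53
position: [0.4282, 0.0007, 0.1993]
tcp_rot: [[-0.147, 0.989, -0.002], [0.989, 0.147, 0.001], [0.002, -0.001, -1.0]]
force: [-0.0, 0.1, -2.3]
opening: 0.394
grasp_force: 30.0
```

```bash
python3 -c "
from h import *
plan((.4245,.030,.084),8.2)
c=shot('scene','s2');s=read_state();print(s['grasp_force'],s['opening'],s['position'])
print(proj(c,(.5,.045,.03)))"
```

```text
shift [0.098 0.003 0.384] yaw 8.46 turn z 0.006 tilt [ 0.0015 -0.0013] F [-0.   0.1 -2.3] t 5.5333
30.000155568122864 0.39422364354331046 [0.42715216 0.00254963 0.19916748]
[260.55493591 220.43564804]
```

Emit:
step_arm(
  steps=[
    [0.05, 0, 0.08, 0, 0, 0, 1],
    [0.08, 0.003, 0.2, 0, 0, 0, 1],
    [0.09, 0.003, 0.3, 0, 0, 0, 1],
    [0.09, 0.003, 0.36, 0, 0, 0, 1],
    [0.09, 0.003, 0.385, 0, 0, 0, 1],
    [0.09, 0.003, 0.385, 0, 0, 0, 1],
    [0.09, 0.003, 0.385, 0, 0, 0, 1],
    [0.09, 0.003, 0.385, 0, 0, 0, 1],
  ],
)

```text
time_s: 6.25
position: [0.4281, 0.024, 0.0845]
tcp_rot: [[-0.145, 0.989, 0.003], [0.989, 0.145, -0.001], [-0.001, 0.002, -1.0]]
force: [0.0, -0.4, -1.1]
opening: 0.398
grasp_force: 30.0
```

```bash
python3 -c "
from h import *
plan((.4245,.030,.0834),8.2)
a=shot('top','t3')['image'];c=shot('scene','s3');b=c['image']
u,v=proj(c,(.46,.035,.04)).astype(int);print(u,v)
u0,v0=max(u-50,0),max(v-38,0)
cv2.imwrite('pics/c3.png',np.hstack([cv2.resize(b[v0:v0+75,u0:u0+100],(560,420),interpolation=2),cv2.resize(a,(240,180)) if 0 else np.vstack([cv2.resize(a,(240,180)),np.zeros((240,240,3),np.uint8)])])[:,:,::-1]);print(u0,v0)"
```

```text
shift [ 0.022 -0.009  0.004] yaw 8.32 turn z 0.003 tilt [-0.0009  0.0025] F [ 0.  -0.4 -1.1] t 6.25
275 219
225 181
```

View pics/c3.png

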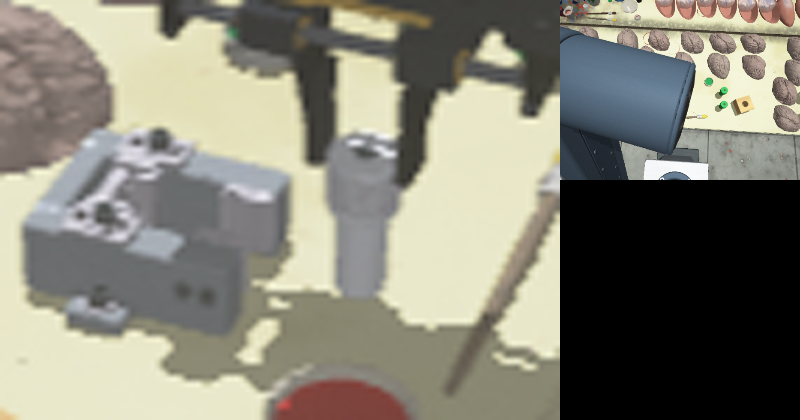

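The scene crop shows the pin upright in the fingers at (360,220). It is clear of the gauge mouth, which opens at about (255,240). I'll align it on the axis.

Emit:
step_arm(
  steps=[
    [0.012, 0, 0.002, 0, 0, 0, 1],
    [0.02, 0, 0.002, 0, 0, 0, 1],
    [0.02, 0, 0.002, 0, 0, 0, 1],
    [0.02, 0, 0.002, 0, 0, 0, 1],
  ],
)

```text
time_s: 6.68
position: [0.426, 0.0306, 0.0831]
tcp_rot: [[-0.146, 0.989, 0.0], [0.989, 0.146, -0.0], [-0.0, 0.0, -1.0]]
force: [-0.6, -0.8, -2.3]
opening: 0.397
grasp_force: 30.0
```

```bash
python3 -c "
from h import *
plan((.4643,.0356,.0834),8.2)
s=read_state();print(s['position'],s['force'],s['moment'],np.abs(s['qvel']).max())"
```

```text
shift [-0.002  0.129 -0.001] yaw 8.38 turn z 0.004 tilt [-0.0001  0.0004] F [-0.6 -0.8 -2.3] t 6.6833
[0.42603128 0.03058824 0.08311136] [-0.60148062 -0.75014665 -2.25722757] [-0.0748105   0.07906936  0.04572037] 0.45560197194649965
```

Emit:
step_arm(
  steps=[
    [-0.002, 0.04, 0, 0, 0, 0, 1],
    [-0.002, 0.08, 0, 0, 0, 0, 1],
    [-0.002, 0.11, 0, 0, 0, 0, 1],
    [-0.002, 0.12, 0, 0, 0, 0, 1],
    [-0.002, 0.12, 0, 0, 0, 0, 1],
    [-0.002, 0.12, 0, 0, 0, 0, 1],
  ],
)

```text
time_s: 7.18
position: [0.461, 0.0351, 0.0827]
tcp_rot: [[-0.146, 0.989, -0.001], [0.989, 0.146, 0.0], [0.0, -0.001, -1.0]]
force: [-0.4, 0.6, -1.4]
opening: 0.399
grasp_force: 30.0
```

Emit:
step_arm(
  steps=[
    [0, 0.003, 0, 0, 0, 0, 1],
    [0, 0.006, 0, 0, 0, 0, 1],
    [0, 0.009, 0, 0, 0, 0, 1],
    [0, 0.012, 0, 0, 0, 0, 1],
    [0, 0.012, 0, 0, 0, 0, 1],
  ],
)

```text
time_s: 7.6
position: [0.4655, 0.0355, 0.0829]
tcp_rot: [[-0.145, 0.989, 0.0], [0.989, 0.145, -0.0], [-0.0, 0.0, -1.0]]
force: [-0.0, -0.4, -1.8]
opening: 0.393
grasp_force: 30.0
```

```bash
python3 -c "
from h import *
plan((.4712,.0366,.0834),8.2)
s=read_state();print(s['position'],s['force'],s['moment'],np.abs(s['qvel']).max())
c=shot('scene','s4');b=c['image'];cv2.imwrite('pics/c4.png',cv2.resize(b[181:241,220:300],(800,600),interpolation=2)[:,:,::-1])"
```

```text
shift [ 0.001  0.019 -0.002] yaw 8.35 turn z 0.003 tilt [-0.0001  0.0003] F [-0.  -0.4 -1.8] t 7.6
[0.4654961  0.03548561 0.0828934 ] [-0.02832161 -0.35537803 -1.81427602] [-0.09886573  0.02470631 -0.04484904] 0.18119428873727067
```

View pics/c4.png

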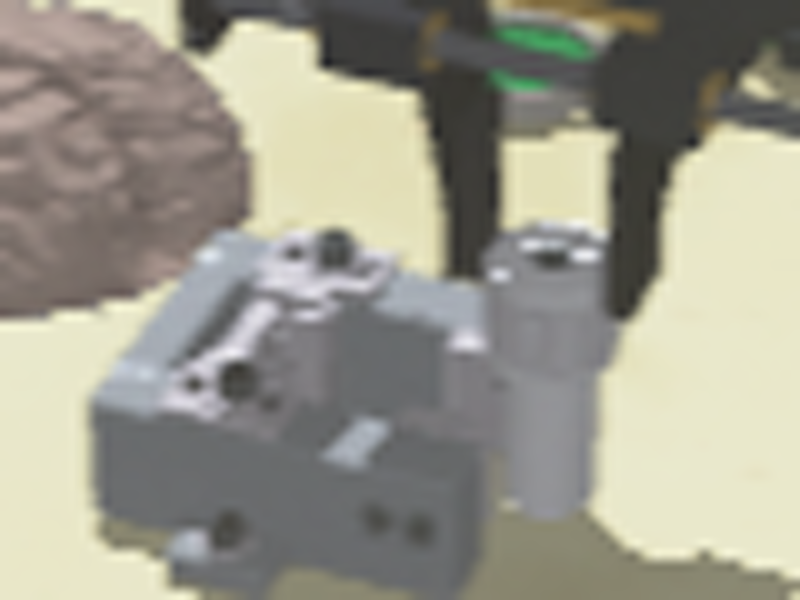

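The pin is just before the mouth, with its shank at (550,440) against the right jaw's front edge. I'll creep in and watch the lateral force.

Emit:
step_arm(
  steps=[
    [0, 0.003, 0, 0, 0, 0, 1],
    [0, 0.006, 0, 0, 0, 0, 1],
    [0, 0.009, 0, 0, 0, 0, 1],
    [0, 0.009, 0, 0, 0, 0, 1],
  ],
)

```text
time_s: 7.98
position: [0.4683, 0.0359, 0.0829]
tcp_rot: [[-0.145, 0.989, 0.0], [0.989, 0.145, -0.0], [-0.0, 0.0, -1.0]]
force: [0.6, -0.5, -1.9]
opening: 0.398
grasp_force: 30.0
```

Emit:
step_arm(
  steps=[
    [0, 0.003, 0, 0, 0, 0, 1],
    [0, 0.006, 0, 0, 0, 0, 1],
    [0, 0.006, 0, 0, 0, 0, 1],
  ],
)

```text
time_s: 8.23
position: [0.4701, 0.0362, 0.0829]
tcp_rot: [[-0.145, 0.989, 0.0], [0.989, 0.145, -0.0], [-0.0, 0.0, -1.0]]
force: [-0.4, -0.1, -1.5]
opening: 0.398
grasp_force: 30.0
```

Emit:
step_arm(
  steps=[
    [0, 0.003, 0, 0, 0, 0, 1],
    [0, 0.005, 0, 0, 0, 0, 1],
    [0, 0.005, 0, 0, 0, 0, 1],
  ],
)

```text
time_s: 8.48
position: [0.4715, 0.0364, 0.0829]
tcp_rot: [[-0.145, 0.989, 0.0], [0.989, 0.145, -0.0], [-0.0, 0.0, -1.0]]
force: [-0.9, 0.4, -1.8]
opening: 0.397
grasp_force: 30.0
```

Emit:
step_arm(
  steps=[
    [0, 0.003, 0, 0, 0, 0, 1],
    [0, 0.005, 0, 0, 0, 0, 1],
    [0, 0.005, 0, 0, 0, 0, 1],
  ],
)

```text
time_s: 8.73
position: [0.473, 0.0366, 0.0829]
tcp_rot: [[-0.145, 0.989, 0.0], [0.989, 0.145, -0.0], [-0.0, 0.0, -1.0]]
force: [-0.2, 0.5, -2.1]
opening: 0.397
grasp_force: 30.0
```

Emit:
step_arm(
  steps=[
    [0, 0.003, 0, 0, 0, 0, 1],
    [0, 0.005, 0, 0, 0, 0, 1],
    [0, 0.005, 0, 0, 0, 0, 1],
  ],
)

```text
time_s: 8.98
position: [0.4743, 0.0369, 0.0828]
tcp_rot: [[-0.145, 0.989, -0.0], [0.989, 0.145, 0.0], [0.0, -0.0, -1.0]]
force: [0.3, 0.8, -1.1]
opening: 0.393
grasp_force: 30.0
```

Emit:
step_arm(
  steps=[
    [0, 0.003, 0, 0, 0, 0, 1],
    [0, 0.005, 0, 0, 0, 0, 1],
    [0, 0.005, 0, 0, 0, 0, 1],
  ],
)

```text
time_s: 9.23
position: [0.4757, 0.0371, 0.0828]
tcp_rot: [[-0.145, 0.989, -0.0], [0.989, 0.145, 0.0], [0.0, -0.0, -1.0]]
force: [0.0, 0.7, -1.4]
opening: 0.395
grasp_force: 30.0
```

Emit:
step_arm(
  steps=[
    [0, 0.003, 0, 0, 0, 0, 1],
    [0, 0.005, 0, 0, 0, 0, 1],
    [0, 0.005, 0, 0, 0, 0, 1],
  ],
)

```text
time_s: 9.48
position: [0.4772, 0.0373, 0.0828]
tcp_rot: [[-0.145, 0.989, -0.0], [0.989, 0.145, 0.0], [0.0, -0.0, -1.0]]
force: [0.4, 0.6, -1.8]
opening: 0.398
grasp_force: 30.0
```

Emit:
step_arm(
  steps=[
    [0, 0.003, 0, 0, 0, 0, 1],
    [0, 0.005, 0, 0, 0, 0, 1],
    [0, 0.005, 0, 0, 0, 0, 1],
  ],
)

```text
time_s: 9.73
position: [0.4788, 0.0375, 0.0829]
tcp_rot: [[-0.145, 0.989, 0.0], [0.989, 0.145, 0.0], [0.0, 0.0, -1.0]]
force: [-0.4, 1.1, -1.6]
opening: 0.396
grasp_force: 30.0
```

Emit:
step_arm(
  steps=[
    [0, 0.003, 0, 0, 0, 0, 1],
    [0, 0.005, 0, 0, 0, 0, 1],
    [0, 0.005, 0, 0, 0, 0, 1],
  ],
)

```text
time_s: 9.98
position: [0.4804, 0.0377, 0.0829]
tcp_rot: [[-0.145, 0.989, 0.0], [0.989, 0.145, 0.0], [-0.0, 0.0, -1.0]]
force: [0.4, 0.9, -1.8]
opening: 0.4
grasp_force: 30.0
```

```bash
python3 -c "
from h import *
plan((.4712,.0366,.0834),8.2)
s=read_state();print(s['position'],s['force'],s['moment'])"
```

```text
shift [ 0.001 -0.031 -0.002] yaw 8.35 turn z 0.003 tilt [-0.      0.0003] F [ 0.4  0.9 -1.8] t 9.9833
[0.48038194 0.03772495 0.08286341] [ 0.39635264  0.88259287 -1.77433373] [ 0.07590789  0.14733151 -0.01760502]
```

Emit:
step_arm(
  steps=[
    [0.0015, 0.003, 0, 0, 0, 0, 1],
    [0.0015, 0.006, 0, 0, 0, 0, 1],
    [0.0015, 0.006, 0, 0, 0, 0, 1],
  ],
)

```text
time_s: 10.23
position: [0.4823, 0.0384, 0.0829]
tcp_rot: [[-0.145, 0.989, 0.001], [0.989, 0.145, -0.0], [-0.0, 0.001, -1.0]]
force: [0.6, 1.1, -1.6]
opening: 0.397
grasp_force: 30.0
```

Emit:
step_arm(
  steps=[
    [0, 0.003, 0, 0, 0, 0, 1],
    [0, 0.006, 0, 0, 0, 0, 1],
    [0, 0.006, 0, 0, 0, 0, 1],
  ],
)

```text
time_s: 10.48
position: [0.484, 0.0386, 0.0829]
tcp_rot: [[-0.145, 0.989, 0.001], [0.989, 0.145, -0.0], [-0.0, 0.0, -1.0]]
force: [0.7, 0.2, -0.8]
opening: 0.399
grasp_force: 30.0
```

Emit:
step_arm(
  steps=[
    [0, 0.003, 0, 0, 0, 0, 1],
    [0, 0.006, 0, 0, 0, 0, 1],
    [0, 0.006, 0, 0, 0, 0, 1],
  ],
)

```text
time_s: 10.73
position: [0.4857, 0.0389, 0.0829]
tcp_rot: [[-0.145, 0.989, 0.0], [0.989, 0.145, -0.0], [-0.0, 0.0, -1.0]]
force: [-0.6, 0.9, -1.6]
opening: 0.398
grasp_force: 30.0
```

```bash
python3 -c "
from h import *
s=read_state();print(s['position'],s['force'],s['moment'])"
```

```text
[0.48572894 0.03891648 0.08287383] [-0.55806037  0.94051797 -1.58731712] [0.08472011 0.05529031 0.05563264]
```

Emit:
step_arm(
  steps=[
    [0.001, 0.004, 0, 0, 0, 0, 1],
    [0.001, 0.008, 0, 0, 0, 0, 1],
    [0.001, 0.012, 0, 0, 0, 0, 1],
    [0.001, 0.012, 0, 0, 0, 0, 1],
  ],
)

```text
time_s: 11.07
position: [0.4895, 0.0397, 0.0829]
tcp_rot: [[-0.145, 0.989, 0.001], [0.989, 0.145, -0.0], [-0.0, 0.001, -1.0]]
force: [0.5, -0.4, -1.5]
opening: 0.396
grasp_force: 30.0
```

Emit:
step_arm(
  steps=[
    [0, 0.004, 0, 0, 0, 0, 1],
    [0, 0.008, 0, 0, 0, 0, 1],
    [0, 0.012, 0, 0, 0, 0, 1],
    [0, 0.012, 0, 0, 0, 0, 1],
  ],
)

```text
time_s: 11.4
position: [0.493, 0.0402, 0.0829]
tcp_rot: [[-0.145, 0.989, 0.001], [0.989, 0.145, -0.0], [-0.0, 0.001, -1.0]]
force: [0.8, 0.8, -1.5]
opening: 0.397
grasp_force: 30.0
```

```bash
python3 -c "
from h import *
s=read_state();print(s['position'],s['force'],s['moment'])"
```

```text
[0.49297211 0.04024482 0.08289511] [ 0.78491141  0.84209121 -1.45204078] [0.04072747 0.02332346 0.01012991]
```

Emit:
step_arm(
  steps=[
    [0, 0.006, 0, 0, 0, 0, 1],
    [0, 0.012, 0, 0, 0, 0, 1],
    [0, 0.018, 0, 0, 0, 0, 1],
    [0, 0.024, 0, 0, 0, 0, 1],
    [0, 0.03, 0, 0, 0, 0, 1],
    [0, 0.03, 0, 0, 0, 0, 1],
  ],
)

```text
time_s: 11.9
position: [0.5022, 0.0415, 0.0829]
tcp_rot: [[-0.145, 0.989, 0.001], [0.989, 0.145, -0.0], [-0.0, 0.001, -1.0]]
force: [0.4, 1.1, -1.3]
opening: 0.397
grasp_force: 30.0
```

Emit:
step_arm(
  steps=[
    [0, 0.006, 0, 0, 0, 0, 1],
    [0, 0.012, 0, 0, 0, 0, 1],
    [0, 0.018, 0, 0, 0, 0, 1],
    [0, 0.024, 0, 0, 0, 0, 1],
    [0, 0.028, 0, 0, 0, 0, 1],
    [0, 0.028, 0, 0, 0, 0, 1],
    [0, 0.028, 0, 0, 0, 0, 1],
  ],
)

```text
time_s: 12.48
position: [0.5097, 0.0428, 0.0828]
tcp_rot: [[-0.145, 0.989, -0.0], [0.989, 0.145, -0.0], [-0.0, -0.0, -1.0]]
force: [0.5, -0.9, -1.4]
opening: 0.397
grasp_force: 30.0
```

```bash
python3 -c "
from h import *
s=read_state();print(s['position'],s['force'],s['moment'])"
```

```text
[0.50974977 0.04279623 0.08283658] [ 0.50879959 -0.8936304  -1.35536232] [-0.09294578  0.04106107  0.00436377]
```

Emit:
step_arm(
  steps=[
    [0, 0.004, 0, 0, 0, 0, 1],
    [0, 0.008, 0, 0, 0, 0, 1],
    [0, 0.012, 0, 0, 0, 0, 1],
    [0, 0.016, 0, 0, 0, 0, 1],
    [0, 0.02, 0, 0, 0, 0, 1],
    [0, 0.02, 0, 0, 0, 0, 1],
  ],
)

```text
time_s: 12.98
position: [0.5161, 0.0437, 0.0829]
tcp_rot: [[-0.145, 0.989, 0.001], [0.989, 0.145, -0.0], [-0.0, 0.001, -1.0]]
force: [0.6, 0.2, -1.2]
opening: 0.396
grasp_force: 30.0
```

Emit:
step_arm(
  steps=[
    [0, 0.0017, 0, 0, 0, 0, 1],
    [0, 0.0033, 0, 0, 0, 0, 1],
    [0, 0.0033, 0, 0, 0, 0, 1],
  ],
)

```text
time_s: 13.23
position: [0.5167, 0.0438, 0.0829]
tcp_rot: [[-0.145, 0.989, 0.0], [0.989, 0.145, -0.0], [-0.0, 0.0, -1.0]]
force: [0.3, 0.3, -1.1]
opening: 0.397
grasp_force: 30.0
```

```bash
python3 -c "
from h import *
s=read_state();print(s['position'],s['force'],s['moment'])
c=dict(np.load('pics/top0.npz'))
for x,y in((151,166),(243,160)):
  p=ray(c,230+(x+.5)/6-.5,172+(y+.5)/6-.5,.04);print(p, (p[0]-.4742)*.99+(p[1]-.0374)*.143)"
```

```text
[0.5167406  0.04381797 0.08285854] [ 0.33738509  0.33417713 -1.10120362] [-0.06697782 -0.00907548 -0.01705109]
[0.53034811 0.06418507 0.04      ] 0.059416892230968195
[0.53483038 0.02958727 0.04      ] 0.05890685772337647
```

Emit:
step_arm(
  steps=[
    [0, 0.0025, 0, 0, 0, 0, 1],
    [0, 0.005, 0, 0, 0, 0, 1],
    [0, 0.0075, 0, 0, 0, 0, 1],
    [0, 0.01, 0, 0, 0, 0, 1],
    [0, 0.01, 0, 0, 0, 0, 1],
  ],
)

```text
time_s: 13.65
position: [0.5199, 0.0443, 0.0829]
tcp_rot: [[-0.145, 0.989, 0.0], [0.989, 0.145, -0.0], [-0.0, 0.0, -1.0]]
force: [-0.5, -0.3, -1.9]
opening: 0.393
grasp_force: 30.0
```

Emit:
step_arm(
  steps=[
    [0, 0.0015, 0, 0, 0, 0, 1],
    [0, 0.003, 0, 0, 0, 0, 1],
    [0, 0.003, 0, 0, 0, 0, 1],
  ],
)

```text
time_s: 13.9
position: [0.5206, 0.0444, 0.0829]
tcp_rot: [[-0.145, 0.989, 0.0], [0.989, 0.145, -0.0], [-0.0, 0.0, -1.0]]
force: [-0.5, -0.3, -1.4]
opening: 0.392
grasp_force: 30.0
```

Emit:
step_arm(
  steps=[
    [0, 0.0015, 0, 0, 0, 0, 1],
    [0, 0.003, 0, 0, 0, 0, 1],
    [0, 0.003, 0, 0, 0, 0, 1],
  ],
)

```text
time_s: 14.15
position: [0.5215, 0.0445, 0.0829]
tcp_rot: [[-0.145, 0.989, 0.0], [0.989, 0.145, -0.0], [-0.0, 0.0, -1.0]]
force: [-0.8, 0.4, -2.0]
opening: 0.397
grasp_force: 30.0
```

Emit:
step_arm(
  steps=[
    [0, 0.0015, 0, 0, 0, 0, 1],
    [0, 0.003, 0, 0, 0, 0, 1],
    [0, 0.003, 0, 0, 0, 0, 1],
  ],
)

```text
time_s: 14.4
position: [0.5224, 0.0446, 0.0829]
tcp_rot: [[-0.145, 0.989, 0.0], [0.989, 0.145, -0.0], [-0.0, 0.0, -1.0]]
force: [-1.2, 0.1, -1.1]
opening: 0.396
grasp_force: 30.0
```

Emit:
step_arm(
  steps=[
    [0, 0.001, 0, 0, 0, 0, 1],
    [0, 0.002, 0, 0, 0, 0, 1],
    [0, 0.002, 0, 0, 0, 0, 1],
  ],
)

```text
time_s: 14.65
position: [0.523, 0.0447, 0.0829]
tcp_rot: [[-0.145, 0.989, 0.0], [0.989, 0.145, -0.0], [-0.0, 0.0, -1.0]]
force: [0.2, -0.3, -1.4]
opening: 0.396
grasp_force: 30.0
```

Emit:
step_arm(
  steps=[
    [0, 0.001, 0, 0, 0, 0, 1],
    [0, 0.002, 0, 0, 0, 0, 1],
    [0, 0.002, 0, 0, 0, 0, 1],
  ],
)

```text
time_s: 14.9
position: [0.5236, 0.0448, 0.0829]
tcp_rot: [[-0.145, 0.989, 0.0], [0.989, 0.145, -0.0], [-0.0, 0.0, -1.0]]
force: [0.4, -0.2, -1.5]
opening: 0.4
grasp_force: 30.0
```

```bash
python3 -c "
from h import *
s=read_state();print(s['position'],s['force'],s['moment'])"
```

```text
[0.52358459 0.04481989 0.08286649] [ 0.35598053 -0.19955021 -1.49866472] [-0.07787181  0.0130268   0.00758629]
```

Emit:
step_arm(
  steps=[
    [0, 0.001, 0, 0, 0, 0, 1],
    [0, 0.002, 0, 0, 0, 0, 1],
    [0, 0.002, 0, 0, 0, 0, 1],
  ],
)

```text
time_s: 15.15
position: [0.5242, 0.0449, 0.0829]
tcp_rot: [[-0.145, 0.989, 0.0], [0.989, 0.145, -0.0], [-0.0, 0.0, -1.0]]
force: [1.0, -0.5, -1.5]
opening: 0.397
grasp_force: 30.0
```

Emit:
step_arm(
  steps=[
    [0, 0.001, 0, 0, 0, 0, 1],
    [0, 0.002, 0, 0, 0, 0, 1],
    [0, 0.002, 0, 0, 0, 0, 1],
  ],
)

```text
time_s: 15.4
position: [0.5247, 0.045, 0.0829]
tcp_rot: [[-0.145, 0.989, 0.0], [0.989, 0.145, -0.0], [-0.0, 0.0, -1.0]]
force: [-0.4, 0.7, -0.7]
opening: 0.396
grasp_force: 30.0
```

Emit:
step_arm(
  steps=[
    [0, 0.001, 0, 0, 0, 0, 1],
    [0, 0.002, 0, 0, 0, 0, 1],
    [0, 0.002, 0, 0, 0, 0, 1],
  ],
)

```text
time_s: 15.65
position: [0.5254, 0.0451, 0.0829]
tcp_rot: [[-0.145, 0.989, 0.0], [0.989, 0.145, -0.0], [-0.0, 0.0, -1.0]]
force: [0.0, -1.1, -1.8]
opening: 0.396
grasp_force: 30.0
```

Emit:
step_arm(
  steps=[
    [0, 0.001, 0, 0, 0, 0, 1],
    [0, 0.002, 0, 0, 0, 0, 1],
    [0, 0.002, 0, 0, 0, 0, 1],
  ],
)

```text
time_s: 15.9
position: [0.5258, 0.0452, 0.0828]
tcp_rot: [[-0.145, 0.989, -0.0], [0.989, 0.145, 0.0], [0.0, -0.0, -1.0]]
force: [-0.1, 0.4, -1.4]
opening: 0.398
grasp_force: 30.0
```

Emit:
step_arm(
  steps=[
    [0, 0.001, 0, 0, 0, 0, 1],
    [0, 0.002, 0, 0, 0, 0, 1],
    [0, 0.002, 0, 0, 0, 0, 1],
  ],
)

```text
time_s: 16.15
position: [0.5263, 0.0453, 0.0828]
tcp_rot: [[-0.145, 0.989, -0.0], [0.989, 0.145, 0.0], [0.0, -0.0, -1.0]]
force: [0.5, -0.0, -2.5]
opening: 0.399
grasp_force: 30.0
```

Emit:
step_arm(
  steps=[
    [0, 0.001, 0, 0, 0, 0, 1],
    [0, 0.002, 0, 0, 0, 0, 1],
    [0, 0.002, 0, 0, 0, 0, 1],
  ],
)

```text
time_s: 16.4
position: [0.5269, 0.0454, 0.0828]
tcp_rot: [[-0.145, 0.989, -0.0], [0.989, 0.145, 0.0], [0.0, -0.0, -1.0]]
force: [-0.4, 1.4, -2.0]
opening: 0.4
grasp_force: 30.0
```

Emit:
step_arm(
  steps=[
    [0, 0.001, 0, 0, 0, 0, 1],
    [0, 0.002, 0, 0, 0, 0, 1],
    [0, 0.002, 0, 0, 0, 0, 1],
  ],
)

```text
time_s: 16.65
position: [0.5274, 0.0455, 0.0828]
tcp_rot: [[-0.145, 0.989, -0.001], [0.989, 0.145, 0.0], [0.0, -0.001, -1.0]]
force: [-1.0, 1.0, -2.5]
opening: 0.395
grasp_force: 30.0
```

Emit:
step_arm(
  steps=[
    [0, 0.001, 0, 0, 0, 0, 1],
    [0, 0.002, 0, 0, 0, 0, 1],
    [0, 0.002, 0, 0, 0, 0, 1],
  ],
)

```text
time_s: 16.9
position: [0.5277, 0.0456, 0.0827]
tcp_rot: [[-0.145, 0.989, -0.001], [0.989, 0.145, 0.0], [0.0, -0.001, -1.0]]
force: [-2.1, 0.2, -1.2]
opening: 0.396
grasp_force: 30.0
```

```bash
python3 -c "
from h import *
s=read_state();print(s['position'],s['force'],s['moment'])"
```

```text
[0.52767174 0.04560488 0.08274515] [-2.10735053  0.1957078  -1.23017067] [ 0.03738532  0.45300269 -0.03750854]
```

Contact: Fx has dropped to -2.1 and the moment has risen. I'll build up to about 7 N.

Emit:
step_arm(
  steps=[
    [0, 0.001, 0, 0, 0, 0, 1],
    [0, 0.002, 0, 0, 0, 0, 1],
    [0, 0.002, 0, 0, 0, 0, 1],
  ],
)

```text
time_s: 17.15
position: [0.528, 0.0457, 0.0827]
tcp_rot: [[-0.145, 0.989, -0.002], [0.989, 0.145, 0.0], [0.0, -0.002, -1.0]]
force: [-2.4, 0.2, -0.4]
opening: 0.397
grasp_force: 30.0
```

```bash
python3 -c "
from h import *
s=read_state();print(s['position'],s['force'],s['moment'])"
```

```text
[0.52797976 0.04571058 0.08269407] [-2.36569249  0.22348822 -0.44254808] [-0.04030082  0.70921314  0.04327174]
```

Emit:
step_arm(
  steps=[
    [0, 0.001, 0, 0, 0, 0, 1],
    [0, 0.002, 0, 0, 0, 0, 1],
    [0, 0.003, 0, 0, 0, 0, 1],
    [0, 0.003, 0, 0, 0, 0, 1],
  ],
)

```text
time_s: 17.48
position: [0.5284, 0.0459, 0.0826]
tcp_rot: [[-0.145, 0.989, -0.003], [0.989, 0.145, 0.0], [0.001, -0.003, -1.0]]
force: [-5.4, 0.1, -0.3]
opening: 0.394
grasp_force: 30.0
```

```bash
python3 -c "
from h import *
s=read_state();print(s['position'],s['force'],s['moment'])"
```

```text
[0.52840144 0.04585792 0.08260397] [-5.43179478  0.09433305 -0.27081009] [-0.01032954  1.2137184  -0.02511771]
```

Emit:
step_arm(
  steps=[
    [0, 0.001, 0, 0, 0, 0, 1],
    [0, 0.0023, 0, 0, 0, 0, 1],
    [0, 0.0023, 0, 0, 0, 0, 1],
    [0, 0.0023, 0, 0, 0, 0, 1],
  ],
)

```text
time_s: 17.82
position: [0.5286, 0.046, 0.0826]
tcp_rot: [[-0.145, 0.989, -0.004], [0.989, 0.145, 0.0], [0.001, -0.004, -1.0]]
force: [-6.2, 0.4, 0.6]
opening: 0.4
grasp_force: 30.0
```

```bash
python3 -c "
from h import *
s=read_state();print(s['position'],s['force'],s['moment'])"
```

```text
[0.52860841 0.04596134 0.08256759] [-6.18171389  0.36538914  0.63934147] [-0.02617779  1.35793792 -0.02866599]
```

Emit:
step_arm(
  steps=[
    [0, 0.0013, 0, 0, 0, 0, 1],
    [0, 0.0013, 0, 0, 0, 0, 1],
    [0, 0.0013, 0, 0, 0, 0, 1],
    [0, 0.0013, 0, 0, 0, 0, 1],
    [0, 0.0013, 0, 0, 0, 0, 1],
    [0, 0.0013, 0, 0, 0, 0, 1],
    [0, 0.0013, 0, 0, 0, 0, 1],
    [0, 0.0013, 0, 0, 0, 0, 1],
  ],
)

```text
time_s: 18.48
position: [0.5287, 0.046, 0.0826]
tcp_rot: [[-0.145, 0.989, -0.005], [0.989, 0.145, 0.0], [0.001, -0.004, -1.0]]
force: [-5.9, 0.4, 0.5]
opening: 0.397
grasp_force: 30.0
```

Emit:
step_arm(
  steps=[
    [0, 0, 0, 0, 0, 0, 1],
    [0, 0, 0, 0, 0, 0, 1],
    [0, 0, 0, 0, 0, 0, 1],
    [0, 0, 0, 0, 0, 0, 1],
  ],
)

```text
time_s: 18.82
position: [0.5287, 0.046, 0.0825]
tcp_rot: [[-0.145, 0.989, -0.005], [0.989, 0.145, 0.0], [0.001, -0.004, -1.0]]
force: [-5.6, -0.3, 0.6]
opening: 0.399
grasp_force: 30.0
```

Emit:
step_arm(
  steps=[
    [0, 0, 0, 0, 0, 0, 1],
    [0, 0, 0, 0, 0, 0, 1],
    [0, 0, 0, 0, 0, 0, 1],
    [0, 0, 0, 0, 0, 0, 1],
    [0, 0, 0, 0, 0, 0, 1],
    [0, 0, 0, 0, 0, 0, 1],
  ],
)

```text
time_s: 19.32
position: [0.5287, 0.0461, 0.0825]
tcp_rot: [[-0.146, 0.989, -0.005], [0.989, 0.146, 0.0], [0.001, -0.005, -1.0]]
force: [-6.4, 0.1, 1.7]
opening: 0.396
grasp_force: 30.0
```

```bash
python3 -c "
from h import *
s=read_state();print(s['position'],s['force'],s['moment'])"
```

```text
[0.52867657 0.04606151 0.0825359 ] [-6.40827918  0.05876212  1.65003722] [-0.1147612   1.36148908 -0.02553431]
```

The readings average about 6 N. I'll add a little and hold once more, for margin on the lower limit.

Emit:
step_arm(
  steps=[
    [0, 0.001, 0, 0, 0, 0, 1],
    [0, 0.002, 0, 0, 0, 0, 1],
    [0, 0.002, 0, 0, 0, 0, 1],
    [0, 0.002, 0, 0, 0, 0, 1],
    [0, 0.002, 0, 0, 0, 0, 1],
    [0, 0.002, 0, 0, 0, 0, 1],
  ],
)

```text
time_s: 19.82
position: [0.5288, 0.0461, 0.0825]
tcp_rot: [[-0.146, 0.989, -0.006], [0.989, 0.146, 0.0], [0.001, -0.005, -1.0]]
force: [-7.1, -0.4, 1.5]
opening: 0.392
grasp_force: 30.1
```

Emit:
step_arm(
  steps=[
    [0, 0, 0, 0, 0, 0, 1],
    [0, 0, 0, 0, 0, 0, 1],
    [0, 0, 0, 0, 0, 0, 1],
    [0, 0, 0, 0, 0, 0, 1],
    [0, 0, 0, 0, 0, 0, 1],
    [0, 0, 0, 0, 0, 0, 1],
  ],
)

```text
time_s: 20.32
position: [0.5288, 0.0461, 0.0825]
tcp_rot: [[-0.146, 0.989, -0.006], [0.989, 0.146, 0.0], [0.001, -0.005, -1.0]]
force: [-7.1, -0.8, 1.4]
opening: 0.396
grasp_force: 30.1
```

Emit:
step_arm(
  steps=[
    [0, 0, 0, 0, 0, 0, 1],
    [0, 0, 0, 0, 0, 0, 1],
    [0, 0, 0, 0, 0, 0, 1],
    [0, 0, 0, 0, 0, 0, 1],
    [0, 0, 0, 0, 0, 0, 1],
  ],
)

```text
time_s: 20.73
position: [0.5288, 0.0461, 0.0825]
tcp_rot: [[-0.146, 0.989, -0.006], [0.989, 0.146, 0.0], [0.001, -0.006, -1.0]]
force: [-6.3, 0.1, 1.7]
opening: 0.398
grasp_force: 30.1
```

```bash
python3 -c "
from h import *
s=read_state();print(s['position'],s['force'],s['moment'])
b=shot('scene','s5')['image'];cv2.imwrite('pics/c5.png',cv2.resize(b[176:236,210:290],(800,600),interpolation=2)[:,:,::-1])"
```

```text
[0.52880976 0.0461128  0.0824965 ] [-6.3114799   0.05386257  1.67257956] [-0.18662886  1.50286413 -0.07100754]
```

View pics/c5.png

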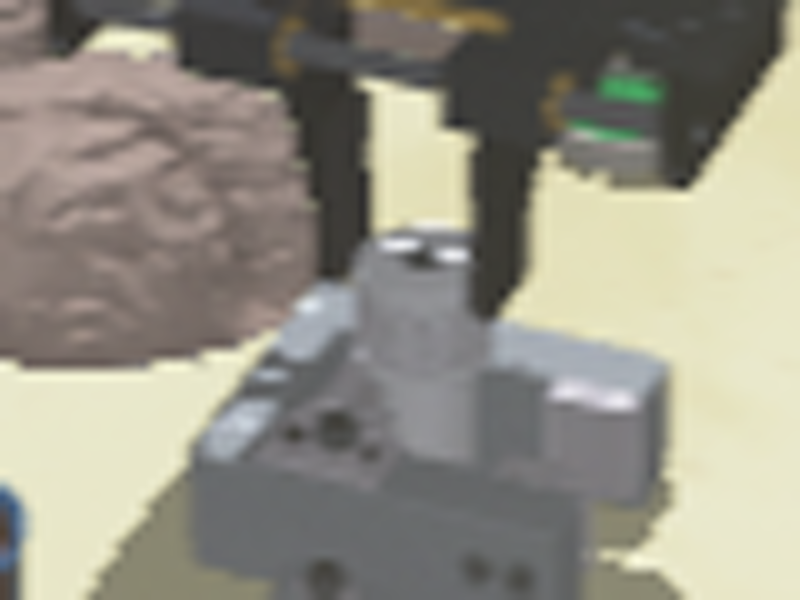

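The pin stands upright against the no-go fork, head at (425,300), clear of the screws. The 7 N hold is done. Now I'll draw it back.

Emit:
step_arm(
  steps=[
    [0, -0.004, 0, 0, 0, 0, 1],
    [0, -0.01, 0, 0, 0, 0, 1],
    [0, -0.02, 0, 0, 0, 0, 1],
    [0, -0.03, 0, 0, 0, 0, 1],
    [0, -0.03, 0, 0, 0, 0, 1],
    [0, -0.03, 0, 0, 0, 0, 1],
  ],
)

```text
time_s: 21.28
position: [0.5241, 0.0443, 0.0833]
tcp_rot: [[-0.145, 0.989, 0.004], [0.989, 0.145, -0.001], [-0.001, 0.004, -1.0]]
force: [-0.6, 0.0, -1.6]
opening: 0.398
grasp_force: 30.0
```

```bash
python3 -c "
from h import *
plan((.4823,.0386,.0829),8.35)
s=read_state();print(s['position'],s['force'],s['moment'])"
```

```text
shift [ 0.001 -0.141  0.001] yaw 8.34 turn z -0.0 tilt [-0.0011  0.0036] F [-0.6  0.  -1.6] t 21.2833
[0.52410514 0.04429089 0.08334666] [-0.58595628  0.04372366 -1.62931182] [-0.11982826  0.02830582  0.00898355]
```

Emit:
step_arm(
  steps=[
    [0, -0.015, 0, 0, 0, 0, 1],
    [0, -0.03, 0, 0, 0, 0, 1],
    [0, -0.045, 0, 0, 0, 0, 1],
    [0, -0.06, 0, 0, 0, 0, 1],
    [0, -0.075, 0, 0, 0, 0, 1],
    [0, -0.075, 0, 0, 0, 0, 1],
  ],
)

```text
time_s: 21.78
position: [0.4985, 0.0415, 0.0828]
tcp_rot: [[-0.145, 0.989, -0.002], [0.989, 0.145, 0.0], [0.001, -0.002, -1.0]]
force: [-0.4, 0.5, -2.5]
opening: 0.393
grasp_force: 30.0
```

```bash
python3 -c "
from h import *
plan((.4823,.0386,.0829),8.35)
s=read_state();print(s['position'],s['force'],s['moment'])"
```

```text
shift [-0.002 -0.055 -0.   ] yaw 8.34 turn z -0.0 tilt [ 0.0006 -0.002 ] F [-0.4  0.5 -2.5] t 21.7833
[0.49852348 0.04148548 0.08277335] [-0.40628386  0.54940942 -2.46487159] [-0.02951406  0.08966372  0.01655359]
```

Emit:
step_arm(
  steps=[
    [-0.001, -0.015, 0, 0, 0, 0, 1],
    [-0.001, -0.03, 0, 0, 0, 0, 1],
    [-0.001, -0.045, 0, 0, 0, 0, 1],
    [-0.001, -0.06, 0, 0, 0, 0, 1],
    [-0.001, -0.075, 0, 0, 0, 0, 1],
    [-0.001, -0.09, 0, 0, 0, 0, 1],
  ],
)

```text
time_s: 22.28
position: [0.4729, 0.0371, 0.0828]
tcp_rot: [[-0.145, 0.989, -0.0], [0.989, 0.145, -0.0], [-0.0, -0.0, -1.0]]
force: [-0.3, -0.4, -2.1]
opening: 0.398
grasp_force: 30.0
```

Emit:
step_arm(
  steps=[
    [0, -0.02, 0, 0, 0, 0, 1],
    [0, -0.04, 0, 0, 0, 0, 1],
    [0, -0.07, 0, 0, 0, 0, 1],
    [0, -0.1, 0, 0, 0, 0, 1],
    [0, -0.13, 0, 0, 0, 0, 1],
    [0, -0.13, 0, 0, 0, 0, 1],
  ],
)

```text
time_s: 22.78
position: [0.4314, 0.0318, 0.0827]
tcp_rot: [[-0.145, 0.989, -0.005], [0.989, 0.145, 0.001], [0.001, -0.005, -1.0]]
force: [-0.7, -0.5, -0.8]
opening: 0.396
grasp_force: 30.0
```

```bash
python3 -c "
from h import *
plan((.45,.15,.21),79.2)
s=read_state();print(s['position'],s['force'],s['moment'])"
```

```text
shift [ 0.382  0.117 -0.424] yaw 8.33 turn z -1.575 tilt [ 0.0014 -0.0046] F [-0.7 -0.5 -0.8] t 22.7833
[0.43136442 0.0317803  0.08268361] [-0.69685664 -0.51214805 -0.82830084] [-0.04094416  0.0805164   0.00156714]
```

Emit:
step_arm(
  steps=[
    [0, 0, -0.08, 0, 0, 0, 1],
    [0, 0, -0.18, 0, 0, 0, 1],
    [0, 0, -0.28, 0, 0, 0, 1],
    [0, 0, -0.36, 0, 0, 0, 1],
    [0, 0, -0.4, 0, 0, -0.1, 1],
    [0.05, 0.02, -0.4, 0, 0, -0.25, 1],
    [0.12, 0.04, -0.4, 0, 0, -0.4, 1],
    [0.2, 0.06, -0.4, 0, 0, -0.5, 1],
  ],
)

```text
time_s: 23.45
position: [0.4446, 0.0935, 0.2034]
tcp_rot: [[-0.515, 0.857, 0.002], [0.857, 0.515, -0.0], [-0.001, 0.001, -1.0]]
force: [1.1, -0.1, -1.7]
opening: 0.396
grasp_force: 30.0
```

```bash
python3 -c "
from h import *
plan((.4986,.2637,.2),79.2)"
```

```text
shift [0.393 0.447 0.012] yaw 31.02 turn z -1.071 tilt [-0.0012  0.0014] F [ 1.1 -0.1 -1.7] t 23.45
```

Emit:
step_arm(
  steps=[
    [0.06, 0.07, 0, 0, 0, -0.14, 1],
    [0.12, 0.14, 0, 0, 0, -0.28, 1],
    [0.18, 0.21, 0, 0, 0, -0.42, 1],
    [0.24, 0.28, 0, 0, 0, -0.56, 1],
    [0.3, 0.35, 0, 0, 0, -0.7, 1],
    [0.36, 0.41, 0, 0, 0, -0.84, 1],
    [0.393, 0.447, 0, 0, 0, -0.95, 1],
    [0.393, 0.447, 0, 0, 0, -1, 1],
  ],
)

```text
time_s: 24.12
position: [0.4997, 0.2666, 0.2027]
tcp_rot: [[-0.971, 0.238, 0.002], [0.238, 0.971, 0.002], [-0.002, 0.002, -1.0]]
force: [0.2, 0.3, -1.5]
opening: 0.399
grasp_force: 30.0
```

Emit:
step_arm(
  steps=[
    [0, 0, 0, 0, 0, -0.03, 1],
    [0, 0, 0, 0, 0, -0.03, 1],
    [0, 0, 0, 0, 0, -0.03, 1],
  ],
)

```text
time_s: 24.37
position: [0.4983, 0.263, 0.2026]
tcp_rot: [[-0.975, 0.223, -0.001], [0.223, 0.975, -0.0], [0.001, -0.001, -1.0]]
force: [-0.0, 0.1, -1.3]
opening: 0.395
grasp_force: 30.0
```

```bash
python3 -c "
from h import *
plan((.4986,.2637,.145),79.2)"
```

```text
shift [-0.001  0.003  0.192] yaw 77.12 turn z -0.046 tilt [ 0.0007 -0.0005] F [-0.   0.1 -1.3] t 24.3667
```

Emit:
step_arm(
  steps=[
    [-0.003, 0.004, 0.04, 0, 0, -0.04, 1],
    [-0.003, 0.004, 0.09, 0, 0, -0.04, 1],
    [-0.003, 0.004, 0.14, 0, 0, -0.04, 1],
    [-0.003, 0.004, 0.17, 0, 0, -0.04, 1],
    [-0.003, 0.004, 0.17, 0, 0, -0.04, 1],
    [-0.003, 0.004, 0.17, 0, 0, -0.04, 1],
    [-0.003, 0.004, 0.17, 0, 0, -0.04, 1],
  ],
)

```text
time_s: 24.95
position: [0.5005, 0.2644, 0.1525]
tcp_rot: [[-0.982, 0.191, 0.001], [0.191, 0.982, 0.0], [-0.001, 0.001, -1.0]]
force: [0.5, -0.2, -1.2]
opening: 0.399
grasp_force: 30.0
```

```bash
python3 -c "
from h import *
plan((.4995,.2639,.145),79.2)
c=shot('scene','s6');b=c['image'];d=shot('top','t6')
for p in((.4995,.2639,.06),(.4995,.2639,.076),(.4995,.2639,.16)):print(proj(c,p).round(1),end=' ')
u,v=proj(c,(.4995,.2639,.08)).astype(int);u0,v0=u-50,v-38
A=cv2.resize(b[v0:v0+75,u0:u0+100],(500,375),interpolation=2)
B=cv2.resize(d['image'],(280,210))
C=np.zeros((400,800,3),np.uint8);C[:375,:500]=A;C[:210,510:790]=B
cv2.imwrite('pics/c6.png',C[:,:,::-1]);print(u0,v0)"
```

```text
shift [ 0.003 -0.002  0.025] yaw 78.96 turn z -0.005 tilt [-0.0012  0.0006] F [ 0.5 -0.2 -1.2] t 24.95
[212.3 259.9] [211.9 254.6] [209.5 224.9] 161 215
```

View pics/c6.png

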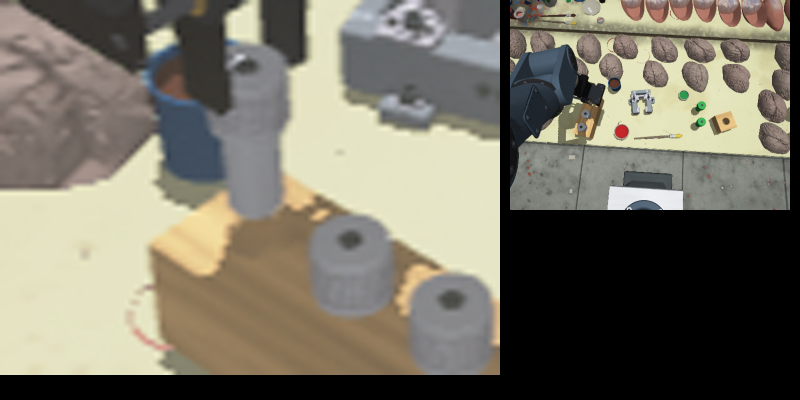

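```bash
python3 -c "
from h import *
c=dict(np.load('pics/s6.npz'))
for p in((.4416,.2746,.09),(.385,.2854,.09),(.4989,.264,.09),(.5005,.2644,.1544)):print(((proj(c,p)-[161,215])*5).round(1),end=' ')
plan((.4995,.2639,.145),79.2)
"
```

```text
[348.  231.6] [446.9 291.9] [253.4 174.6] [240.6  59.7] shift [ 0.003 -0.003  0.026] yaw 78.99 turn z -0.005 tilt [-0.0018  0.0009] F [ 0.6 -0.5 -0.5] t 25.05
```

Emit:
step_arm(
  steps=[
    [0.002, -0.002, 0.01, 0, 0, 0, 1],
    [0.003, -0.002, 0.02, 0, 0, 0, 1],
    [0.003, -0.002, 0.03, 0, 0, 0, 1],
    [0.003, -0.002, 0.04, 0, 0, 0, 1],
    [0.003, -0.002, 0.046, 0, 0, 0, 1],
    [0.003, -0.002, 0.046, 0, 0, 0, 1],
    [0.003, -0.002, 0.046, 0, 0, 0, 1],
  ],
)

```text
time_s: 25.63
position: [0.4988, 0.264, 0.1378]
tcp_rot: [[-0.982, 0.191, -0.0], [0.191, 0.982, -0.0], [0.0, -0.0, -1.0]]
force: [0.1, -0.5, -1.2]
opening: 0.397
grasp_force: 30.0
```

Emit:
step_arm(
  steps=[
    [0, 0, 0.003, 0, 0, 0, 1],
    [0, 0, 0.006, 0, 0, 0, 1],
    [0, 0, 0.006, 0, 0, 0, 1],
  ],
)

```text
time_s: 25.88
position: [0.4988, 0.264, 0.1362]
tcp_rot: [[-0.982, 0.191, -0.0], [0.191, 0.982, -0.0], [0.0, -0.0, -1.0]]
force: [-1.3, 0.1, -1.9]
opening: 0.398
grasp_force: 30.0
```

```bash
python3 -c "
from h import *
plan((.4995,.2639,.145),79.2)
s=read_state();print(s['position'],s['force'],s['moment'])"
```

```text
shift [-0.002 -0.    -0.029] yaw 79.0 turn z -0.004 tilt [ 0.0001 -0.0001] F [-1.3  0.1 -1.9] t 25.8833
[0.4988238  0.26403119 0.13617646] [-1.32763358  0.08217372 -1.88574019] [ 0.05048158  0.02448179 -0.0167941 ]
```

Emit:
step_arm(
  steps=[
    [-0.001, 0, 0.002, 0, 0, 0, 1],
    [-0.001, 0, 0.005, 0, 0, 0, 1],
    [-0.001, 0, 0.005, 0, 0, 0, 1],
  ],
)

```text
time_s: 26.13
position: [0.4991, 0.2639, 0.1346]
tcp_rot: [[-0.982, 0.191, -0.0], [0.191, 0.982, -0.0], [0.0, -0.0, -1.0]]
force: [-0.8, 0.9, -1.9]
opening: 0.398
grasp_force: 30.0
```

Emit:
step_arm(
  steps=[
    [0, 0, 0.003, 0, 0, 0, 1],
    [0, 0, 0.005, 0, 0, 0, 1],
    [0, 0, 0.005, 0, 0, 0, 1],
  ],
)

```text
time_s: 26.38
position: [0.4991, 0.264, 0.1331]
tcp_rot: [[-0.982, 0.191, -0.0], [0.191, 0.982, -0.0], [0.0, -0.0, -1.0]]
force: [0.1, 0.4, -1.2]
opening: 0.397
grasp_force: 30.0
```

```bash
python3 -c "
from h import *
s=read_state();print(s['position'],s['force'],s['moment'])"
```

```text
[0.49905681 0.26398279 0.13311221] [ 0.05766958  0.42345464 -1.1693188 ] [ 0.03731473 -0.01020463 -0.00182368]
```

Emit:
step_arm(
  steps=[
    [0, 0, 0.003, 0, 0, 0, 1],
    [0, 0, 0.007, 0, 0, 0, 1],
    [0, 0, 0.01, 0, 0, 0, 1],
    [0, 0, 0.01, 0, 0, 0, 1],
  ],
)

```text
time_s: 26.72
position: [0.499, 0.264, 0.13]
tcp_rot: [[-0.982, 0.191, -0.0], [0.191, 0.982, 0.0], [0.0, -0.0, -1.0]]
force: [-1.2, -0.0, -1.5]
opening: 0.393
grasp_force: 30.0
```

Emit:
step_arm(
  steps=[
    [0, 0, 0.004, 0, 0, 0, 1],
    [0, 0, 0.008, 0, 0, 0, 1],
    [0, 0, 0.012, 0, 0, 0, 1],
    [0, 0, 0.016, 0, 0, 0, 1],
    [0, 0, 0.016, 0, 0, 0, 1],
  ],
)

```text
time_s: 27.13
position: [0.499, 0.264, 0.1252]
tcp_rot: [[-0.982, 0.191, -0.0], [0.191, 0.982, -0.0], [0.0, -0.0, -1.0]]
force: [0.4, 1.0, -1.4]
opening: 0.393
grasp_force: 30.0
```

```bash
python3 -c "
from h import *
s=read_state();print(s['position'],s['force'],s['moment'])"
```

```text
[0.49901942 0.26399247 0.12515856] [ 0.40688712  0.97131827 -1.3755032 ] [ 0.02797245 -0.00875285 -0.00172904]
```

Emit:
step_arm(
  steps=[
    [0, 0, 0.008, 0, 0, 0, 1],
    [0, 0, 0.016, 0, 0, 0, 1],
    [0, 0, 0.024, 0, 0, 0, 1],
    [0, 0, 0.032, 0, 0, 0, 1],
    [0, 0, 0.04, 0, 0, 0, 1],
    [0, 0, 0.04, 0, 0, 0, 1],
  ],
)

```text
time_s: 27.63
position: [0.4989, 0.264, 0.1128]
tcp_rot: [[-0.982, 0.191, -0.001], [0.191, 0.982, -0.0], [0.001, -0.0, -1.0]]
force: [0.5, 0.7, -2.2]
opening: 0.397
grasp_force: 30.0
```

Emit:
step_arm(
  steps=[
    [0, 0, 0.008, 0, 0, 0, 1],
    [0, 0, 0.016, 0, 0, 0, 1],
    [0, 0, 0.024, 0, 0, 0, 1],
    [0, 0, 0.032, 0, 0, 0, 1],
    [0, 0, 0.04, 0, 0, 0, 1],
    [0, 0, 0.04, 0, 0, 0, 1],
  ],
)

```text
time_s: 28.13
position: [0.499, 0.264, 0.1009]
tcp_rot: [[-0.982, 0.191, -0.001], [0.191, 0.982, -0.0], [0.001, -0.0, -1.0]]
force: [0.4, -0.4, -1.7]
opening: 0.397
grasp_force: 30.0
```

```bash
python3 -c "
from h import *
s=read_state();print(s['position'],s['force'],s['moment'])"
```

```text
[0.49895633 0.26398535 0.10092428] [ 0.35200414 -0.39138065 -1.73301395] [ 0.08447136 -0.05877674  0.00181169]
```

Now 13 mm remains. The last part goes slower.

Emit:
step_arm(
  steps=[
    [0, 0, 0.008, 0, 0, 0, 1],
    [0, 0, 0.016, 0, 0, 0, 1],
    [0, 0, 0.024, 0, 0, 0, 1],
    [0, 0, 0.032, 0, 0, 0, 1],
    [0, 0, 0.032, 0, 0, 0, 1],
  ],
)

```text
time_s: 28.55
position: [0.4989, 0.264, 0.0913]
tcp_rot: [[-0.982, 0.191, -0.001], [0.191, 0.982, -0.0], [0.001, -0.0, -1.0]]
force: [-0.6, 1.1, -1.3]
opening: 0.399
grasp_force: 30.0
```

Emit:
step_arm(
  steps=[
    [0, 0, 0.002, 0, 0, 0, 1],
    [0, 0, 0.004, 0, 0, 0, 1],
    [0, 0, 0.006, 0, 0, 0, 1],
    [0, 0, 0.006, 0, 0, 0, 1],
  ],
)

```text
time_s: 28.88
position: [0.4991, 0.264, 0.09]
tcp_rot: [[-0.982, 0.191, 0.0], [0.191, 0.982, 0.0], [-0.0, 0.0, -1.0]]
force: [0.3, -0.0, -2.5]
opening: 0.399
grasp_force: 30.0
```

```bash
python3 -c "
from h import *
s=read_state();print(s['position'],s['force'],s['moment'])"
```

```text
[0.49913866 0.26397384 0.09001758] [ 0.30926195 -0.02874201 -2.4658927 ] [ 0.05066948 -0.00151739 -0.01051892]
```

Emit:
step_arm(
  steps=[
    [0, 0, 0.002, 0, 0, 0, 1],
    [0, 0, 0.004, 0, 0, 0, 1],
    [0, 0, 0.004, 0, 0, 0, 1],
  ],
)

```text
time_s: 29.13
position: [0.4991, 0.264, 0.0888]
tcp_rot: [[-0.982, 0.191, -0.0], [0.191, 0.982, 0.0], [0.0, -0.0, -1.0]]
force: [0.8, 0.4, -1.7]
opening: 0.396
grasp_force: 30.0
```

Emit:
step_arm(
  steps=[
    [0, 0, 0.002, 0, 0, 0, 1],
    [0, 0, 0.002, 0, 0, 0, 1],
    [0, 0, 0.002, 0, 0, 0, 1],
  ],
)

```text
time_s: 29.38
position: [0.4992, 0.264, 0.0882]
tcp_rot: [[-0.982, 0.191, 0.0], [0.191, 0.982, 0.0], [-0.0, 0.0, -1.0]]
force: [-0.2, -0.3, -1.7]
opening: 0.395
grasp_force: 30.0
```

Emit:
step_arm(
  steps=[
    [0, 0, 0.002, 0, 0, 0, 1],
    [0, 0, 0.002, 0, 0, 0, 1],
    [0, 0, 0.002, 0, 0, 0, 1],
  ],
)

```text
time_s: 29.63
position: [0.4992, 0.264, 0.0879]
tcp_rot: [[-0.982, 0.191, 0.0], [0.191, 0.982, 0.0], [-0.0, 0.0, -1.0]]
force: [-1.8, 0.4, 2.0]
opening: 0.396
grasp_force: 30.0
```

Shoulder contact, with TCP z = 0.0879, the same height as in the first block. Now I'll release and lift.

Emit:
step_arm(
  steps=[
    [0, 0, 0, 0, 0, 0, 0.1],
    [0, 0, 0, 0, 0, 0, -0.2],
    [0, 0, 0, 0, 0, 0, -0.2],
    [0, 0, 0, 0, 0, 0, -0.2],
    [0, 0, 0, 0, 0, 0, -0.2],
    [0, 0, 0, 0, 0, 0, -0.2],
  ],
)

```text
time_s: 30.13
position: [0.4992, 0.264, 0.0876]
tcp_rot: [[-0.982, 0.191, 0.0], [0.191, 0.982, -0.0], [-0.0, 0.0, -1.0]]
force: [-0.1, 0.3, 0.1]
opening: 0.594
grasp_force: 0.0
```

Emit:
step_arm(
  steps=[
    [0, 0, -0.02, 0, 0, 0, -0.2],
    [0, 0, -0.05, 0, 0, 0, -0.2],
    [0, 0, -0.1, 0, 0, 0, -0.2],
    [0, 0, -0.2, 0, 0, 0, -0.2],
    [0, 0, -0.3, 0, 0, 0, -0.2],
    [0, 0, -0.4, 0, 0, 0, -0.2],
    [0, 0, -0.45, 0, 0, 0, -0.2],
    [0, 0, -0.45, 0, 0, 0, -0.2],
  ],
)

```text
time_s: 30.8
position: [0.5018, 0.2649, 0.2279]
tcp_rot: [[-0.982, 0.191, 0.01], [0.191, 0.982, 0.003], [-0.009, 0.005, -1.0]]
force: [0.1, -0.3, 0.0]
opening: 0.6
grasp_force: 0.0
```

```bash
python3 -c "
from h import *
s=read_state();print(s['position'],s['force'],s['opening'])
c=shot('scene','s7');b=c['image'];d=shot('top','t7')
u0,v0=161,215
C=np.zeros((400,800,3),np.uint8);C[:375,:500]=cv2.resize(b[v0:v0+75,u0:u0+100],(500,375),interpolation=2);C[:210,510:790]=cv2.resize(d['image'],(280,210))
cv2.imwrite('pics/c7.png',C[:,:,::-1])"
```

```text
[0.50182721 0.26492557 0.22786209] [ 0.06308507 -0.25044916  0.02293808] 0.5999962827708866
```

View pics/c7.png

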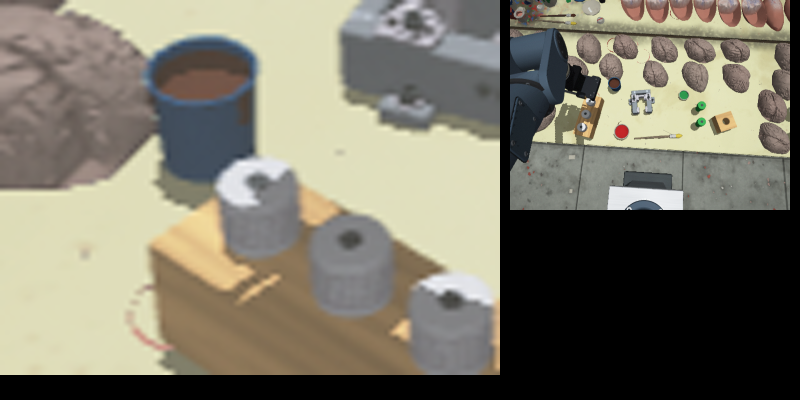

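The pin sits fully home and upright at (258,205), level and in line with the two checked pins, and the gripper is clear. The other objects are where they were.

Emit:
step_arm(
  steps=[
    [0, 0, 0, 0, 0, 0, -0.2],
    [0, 0, 0, 0, 0, 0, -0.2],
    [0, 0, 0, 0, 0, 0, -0.2],
  ],
)

```text
time_s: 31.15
position: [0.4983, 0.2637, 0.2212]
tcp_rot: [[-0.982, 0.191, -0.003], [0.191, 0.982, -0.001], [0.003, -0.001, -1.0]]
force: [0.3, 0.0, -0.1]
opening: 0.601
grasp_force: 0.0
```

```bash
python3 -c "
from rig import *
print(hand_in())"
```

```text
the job is handed in; nothing more can be done
None
```

The pin went through the go gap, was held against the no-go stop at about 6–7 N for over a second, then seated upright and fully home in the empty hole; the job was handed in at 31 s, with no verdict returned.

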